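Open the safety-capped shoe cleaner at the market stall

TASK

On the stall's table, stand the squat square bottle of shoe cleaner, cap still on and facing up, fully down in the square pocket of the metal bottle holder, so that it cannot turn. Then press its push-and-turn safety cap down, twist it anticlockwise until it is free, and lift it off, leaving the bottle upright and fully down in the pocket and the other goods where they are, without tipping the bottle over. Finish while still holding the cap in the gripper, level and still, straight above the open bottle, about 5 cm higher than it sat when closed: do not put it down or let it go.

Things in the scene. Friction and masses are not known exactly. Their poses are not given: they have to be found in the camera images.
- bottle_mid (a point): the squat square white bottle, 0.35 kg, loose, standing upright on the table, cap on. Body 60 x 60 mm, sides along x and y, 68 mm high; then a round sloping shoulder up to 80 mm and a neck 40 mm across its lugs. This point is on its axis, 40 mm above its underside; z up. Best carried by its cap, which is locked on and bears the weight.
- cap_mid (a point): the round ribbed grey safety cap on the square bottle, 48 mm across, 34 mm high; this point is its centre (17 mm above its lower rim, 17 mm below its flat top), z up. Locked on, it sits 64.5 mm above bottle_mid (cap top 121.5 mm above the bottle's underside), its x axis along the bottle's x. cap tells how it works.
- pocket (a point): centre of the floor of the square pocket in the metal bottle holder, fixed to the table; floor 6 mm above the table. Pocket 67 x 67 mm, sides along x and y, with an outward flared lip (86 mm over all) 35 mm above the table; base board 130 (x) by 100 mm. The bottle goes in by any quarter turn; seated, bottle_mid is 40 mm above this point and it can still turn 7 degrees either way.
- round_bottle: bystander: a slim round white bottle with a grey cap, 54 mm across, 135 mm high; origin at the centre of its underside
- tin: bystander: a flat round steel polish tin, 79 mm across, 26 mm high; origin at the centre of its underside
- brush: bystander: a shoe brush, 150 x 50 x 38 mm, long along its x; origin at the centre of its underside
- carton1: bystander: a small carton 58 x 38 x 18 mm; origin at the centre of its underside
- carton2: bystander: a small carton, as carton1
- carton3: bystander: a small carton, as carton1
- coin_dish: bystander: a steel coin bowl, 96 mm across, 28 mm high; origin at the centre of its underside
- bottle: the same bottle as bottle_mid: origin at the centre of its underside, same axes
- cap: the same cap, origin at its lower rim. A spring lifts it into a notch (5 N at rest, 10 N fully down). Press it down 4.5 mm or more (stop at 7.5), keep pressing and turn it anticlockwise from above: from 50 to 130 degrees (end stop) relative to the bottle it lifts off, so turn about 80. Unpressed it turns only 6 degrees. Off, it weighs 30 g; it clears neck and stopper after rising 21 mm.
Not all that is in view belongs to the job. What is shaped like the bottle but blue or purple is not meant.

How it is judged (in metres and radians):
On the way, in this order (a step that is already met when the one before it is completed fails the run):
1. the bottle stands fully down in the pocket with its cap still locked on (z of bottle_mid in the frame of pocket below 0.044 m and horizontal distance between bottle_mid and pocket below 0.008 m and angle between bottle_mid's own z axis and vertical below 0.09 rad and z of cap_mid in the frame of bottle_mid below 0.068 m and angle between the x axis of cap_mid and the x axis of bottle_mid, either way round below 0.35 rad), for 0.2 s.
2. with the bottle in the pocket, the cap has been twisted past its stop while still down on the neck (z of bottle_mid in the frame of pocket below 0.044 m and horizontal distance between bottle_mid and pocket below 0.008 m and angle between bottle_mid's own z axis and vertical below 0.09 rad and z of cap_mid in the frame of bottle_mid below 0.085 m and angle between the x axis of cap_mid and the x axis of bottle_mid, either way round above 0.8 rad), for 0.05 s.
At the end, for the whole second after the job is handed in: Cap gripped (over 1 N), 30 to 100 mm above its closed place, within 30 mm of the bottle's axis, tilt under 0.3 rad, at rest, not touching the bottle; bottle untouched, at rest, fully down in the pocket (4 mm in height, 8 mm sideways, tilt under 0.09 rad) (z of bottle_mid in the frame of pocket below 0.044 m and horizontal distance between bottle_mid and pocket below 0.008 m and angle between bottle_mid's own z axis and vertical below 0.09 rad and linear speed of bottle below 0.02 m/s and z of cap_mid in the frame of bottle_mid between 0.0945 and 0.165 m and horizontal distance between cap_mid and bottle_mid below 0.03 m and angle between cap_mid's own z axis and vertical below 0.3 rad and linear speed of cap below 0.03 m/s and contact force between the fingers and cap above 1 N and contact force between bottle and cap below 0.05 N and contact force between bottle and the arm below 0.1 N and contact force between bottle and the fingers below 0.1 N); the arm keeps its last pose, push and grip.
It fails at once if another thing on the table is pushed more than 30 mm from its place (distance of any of round_bottle, tin, brush, carton1, carton2, carton3, coin_dish from where it was at the start of the episode above 0.03 m).
It fails at once if the bottle is tipped over (angle between bottle_mid's own z axis and vertical above 0.6 rad).
It also fails if it takes over 51 s, if anything falls off the work surface, if the arm or the gripper's body presses on something with over 40 N, if the wrist force passes 120 N, or if a joint passes its speed limit or range.

ROBOT

A 6-joint arm with a two-finger parallel gripper is mounted at the origin on the work surface. World frame = base frame: x ahead of the robot, y to its left, z up, the work surface at z = 0. Lengths are in mm, angles in rad, forces in N, time in s.
With the tool pointing down it reaches from about 325 to 875 mm from the base axis. Payload 4.4 kg.
Tool frame: the origin (TCP) lies on the centre line of the jaws, within the pads' length; the fingertips stand ahead of it and the grasp point (between the pads) lies 6 mm ahead of it (ctrl.tcp_to_tips is the z of the fingertips in the tool frame, in mm); z points along the fingers, y is the direction in which the jaws open and shut (so a half turn about z gives the same grasp; the last joint's range is limited). The gripper opens to 85 mm and grips with 20 to 120 N. Pads are 22 mm wide; open, the fingers measure 114 mm over their backs; the gripper's body (76 mm by 85 mm) begins 54 mm behind the grasp point. The pads swing forward as they close: fully open they stand 13 mm farther back than shut.
Start: joints at [-1.317, 0.207, 1.542, -0, 1.393, -0.15], TCP at [225.915, -528.763, 256.282] pointing down, gripper open.
Joint ranges: [-2.73, 2.73], [-0.86, 2.22], [0.23, 2.46], [-1.11, 4.25], [0.08, 2.63], [-2.82, 2.82]. Speed limits (rad/s): [2.79, 2.79, 3.14, 3.14, 3.14, 3.14].

INTERFACE

Orientations are given as a 3x3 rotation matrix whose columns are the frame's x, y, z axes.
In Python, from plant import ctrl, sensors, optics gives the robot as it stands. Calls block until the motion is done:
- ctrl.move_ptp(position, orientation): joint-space move of the TCP to a pose.
- ctrl.move_l(position, rot=None, vel=150, threshold=None): straight line of the TCP; rot=None keeps the orientation; vel is the mean speed in mm/s. With threshold (N) it stops when the force on the tool has changed by that much, and returns True; else False.
- ctrl.set_joints(angles): joint-space move.
- ctrl.gripper_to(opening, force=None): finger opening in mm; force is the grip in N (None keeps the last); returns when the fingers have stopped.
- ctrl.hold(seconds).
- ctrl.solve_ik(position, orientation): joint angles nearest the present ones, or None.
- sensors.read_state(): the state.
- optics.grab_frame(name): name is "scene" or "top"; returns (picture, depth): 480x640x3 uint8, red, green, blue; 480x640 float32, mm along the optical axis (not along the pixel's ray), 0 where there is no reading.
- optics.camera_params(name): a dict with "mtx" (3x3 intrinsics, pixels), "k1" (the pictures are not rectified: a ray, as slopes to the right and down, at radius r is drawn at 1 + k1 r^2 times it, then the intrinsics apply), "R" (3x3) and "t" (3): a world point X has camera coordinates R X + t. Camera axes: x right, y down, z forward; pixel columns grow to the right and rows downward; lengths in mm; the calibration is good to about 2 mm. A picture is of the moment at which its call begins. camera_params takes no time and is no camera call.
A pose or a line that the arm cannot do raises ctrl.MotionError and nothing moves.
- ctrl.finish_job(): hands the job in, once; it reports no verdict.
The state is a dict: "t": time; "q": joint angles; "qvel": joint speeds; "tau": joint torques, N m; "eef_pos": TCP position; "eef_rot": TCP orientation; "force": force on the tool from outside, world axes, zero at the start; "wrist_torque": the same for the moment, N m; "grip_width": finger opening in mm.
Only numpy, scipy, OpenCV 4.12 (cv2) and the standard library are available. Lean on these libraries where they do the work, as an engineer would, in place of code of your own. Each camera call takes 0.05 s, during which the arm holds its last target.

## Working session

There is one attempt and no reset: what is moved stays moved. The work goes in short steps, each a Python script; the robot and the scene stay as the last script left them, time stands still between calls to the robot, and variables do not carry over. Pictures are saved under pics/ and viewed, and the job is handed in when it is done.

```bash
mkdir -p pics; ls
python3 - <<'E'
from plant import ctrl,sensors,optics
import cv2,numpy as np
for n in("scene","top"):
    p,d=optics.grab_frame(n); cv2.imwrite(f"pics/{n}0.png",p[:,:,::-1]); np.save(f"{n}0.npy",d); np.save(f"{n}0rgb.npy",p)
    print(n,optics.camera_params(n))
s=sensors.read_state();print(s["t"],s["force"],s["grip_width"],ctrl.tcp_to_tips)
print(s["eef_rot"])
E
```

```text
pics
scene {'mtx': array([[583.30568308,   0.        , 300.09771443],
       [  0.        , 583.30568308, 235.2791659 ],
       [  0.        ,   0.        ,   1.        ]]), 'k1': -0.11356836529649883, 'R': array([[ 2.43424022e-01,  9.69919536e-01,  9.16338411e-04],
       [ 6.35224806e-01, -1.58710452e-01, -7.55844189e-01],
       [-7.32962612e-01,  1.84572713e-01, -6.54750886e-01]]), 't': array([-153.78998637, -264.80167396, 1546.60939962])}
top {'mtx': array([[561.0927802 ,   0.        , 324.76686084],
       [  0.        , 561.0927802 , 244.05244934],
       [  0.        ,   0.        ,   1.        ]]), 'k1': 0.035203436126231086, 'R': array([[-0.00222586, -0.99997241,  0.00708728],
       [-0.99403979,  0.00144006, -0.10900839],
       [ 0.10899518, -0.00728768, -0.99401556]]), 't': array([  21.22076369,  572.24362477, 1106.65059111])}
0.1 [ 0.37234251  0.21941129 -0.88164496] 85.54478552215184 25.0
[[ 9.19588393e-01  3.92882822e-01 -5.24632806e-04]
 [ 3.92883040e-01 -9.19586170e-01  2.04769101e-03]
 [ 3.22057549e-04 -2.08915222e-03 -9.99997766e-01]]
```

View pics/scene0.png

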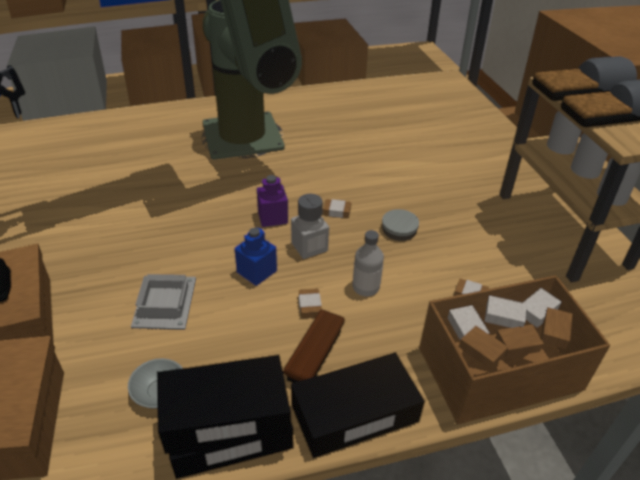

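View pics/top0.png

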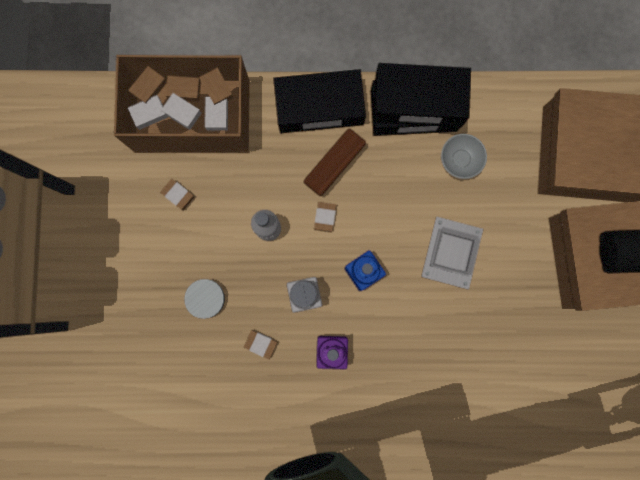

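```bash
cat > h.py <<'E'
import numpy as np,cv2
from plant import ctrl,sensors,optics
def ray(cam,u,v):
    c=optics.camera_params(cam);K=c["mtx"]
    d=np.array([c["k1"],0,0,0,0.])
    p=cv2.undistortPoints(np.array([[[u,v]]],float),K,d)[0,0]
    R=c["R"];return -R.T@c["t"], R.T@np.array([p[0],p[1],1])
def atz(cam,u,v,z):
    o,d=ray(cam,u,v);return o+d*(z-o[2])/d[2]
def cloud(cam,D):
    c=optics.camera_params(cam);K=c["mtx"]
    v,u=np.mgrid[0:480,0:640]
    p=cv2.undistortPoints(np.stack([u,v],-1).reshape(-1,1,2).astype(float),K,np.array([c["k1"],0,0,0,0.]))[:,0]
    X=np.c_[p,np.ones(len(p))]*D.reshape(-1,1)
    return ((X-c["t"])@c["R"]).reshape(480,640,3)
def proj(cam,X):
    c=optics.camera_params(cam)
    p,_=cv2.projectPoints(np.atleast_2d(np.asarray(X,float)),cv2.Rodrigues(c["R"])[0],c["t"],c["mtx"],np.array([c["k1"],0,0,0,0.]));return p[:,0]
E
python3 - <<'E'
from h import *
p=np.load("top0rgb.npy")[:,:,::-1]
a=cv2.resize(p[255:335,265:345],(400,400),interpolation=cv2.INTER_CUBIC)
b=cv2.resize(p[213:293,414:494],(400,400),interpolation=cv2.INTER_CUBIC)
cv2.imwrite("pics/topcrop.png",np.hstack([a,b]))
s=np.load("scene0rgb.npy")[:,:,::-1]
a=cv2.resize(s[185:265,270:350],(400,400),interpolation=cv2.INTER_CUBIC)
b=cv2.resize(s[262:342,124:204],(400,400),interpolation=cv2.INTER_CUBIC)
cv2.imwrite("pics/scenecrop.png",np.hstack([a,b]))
C=cloud("top",np.load("top0.npy"))
for (u,v) in [(304,294),(316,304),(454,253),(333,353),(366,270),(265,219),(205,298),(400,300)]: print(u,v,C[v,u].round(1))
# cap top points
m=C[255:335,265:345].reshape(-1,3);k=m[(m[:,2]>115)];print(len(k),k.mean(0),k.min(0),k.max(0))
r=C[213:293,414:494].reshape(-1,3)
for lo,hi in((28,45),(15,28),(3,9)):
    k=r[(r[:,2]>lo)&(r[:,2]<hi)];print(lo,len(k),k.mean(0),k.min(0),k.max(0), cv2.minAreaRect(k[:,:2].astype(np.float32)) )
E
```

```text
304 294 [469.6  59.4 122. ]
316 304 [451.4  37.7  65.3]
454 253 [ 556.1 -247.5    5.4]
333 353 [361.    5.9 105. ]
366 270 [514.6 -56.7 108.2]
265 219 [607.4 131.2 136.5]
205 298 [464.1 260.5  28.6]
400 300 [ 459.5 -135.2   -2.3]
554 [468.80901638  60.63917085 158.19216806] [445.7835565   28.46102704 116.36284828] [ 493.75487779   85.34414579 1162.25687183]
28 576 [ 558.32762712 -246.44589451   33.00569717] [ 506.97890735 -293.78766269   28.00120238] [ 606.65320001 -193.87683552   40.71056855] ((556.9141845703125, -243.59860229492188), (87.2364730834961, 85.73759460449219), 75.30860137939453)
15 171 [ 559.20519437 -253.67994411   23.43738335] [ 513.35999864 -287.96407632   15.09041056] [ 603.18592613 -194.79205221   27.96659726] ((558.9893798828125, -242.62225341796875), (81.86566162109375, 78.39590454101562), 78.16044616699219)
3 2368 [ 555.98844358 -241.87333981    5.89685679] [ 475.60185037 -330.7772547     3.007557  ] [ 640.37419965 -163.91277269    8.99597154] ((557.943603515625, -247.34353637695312), (166.6157684326172, 164.67442321777344), 89.88200378417969)
```

View pics/topcrop.png

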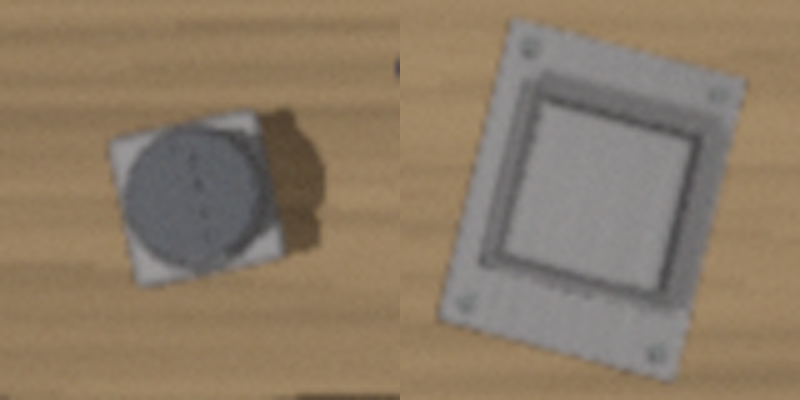

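View pics/scenecrop.png

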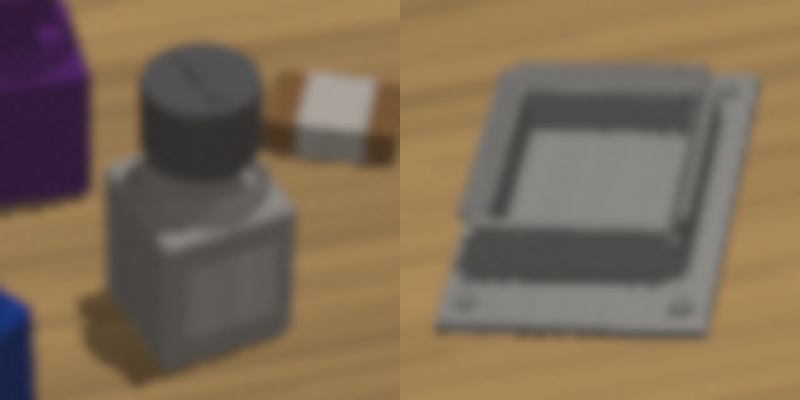

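Run:
```python
from h import *
def o(c,off): return (off[0]+(c[0]+.5)/5-.5, off[1]+(c[1]+.5)/5-.5)
def rep(n,cam,cs,off,z):
    P=np.array([atz(cam,*o(c,off),z)[:2] for c in cs]);e=np.roll(P,-1,0)-P
    print(n,cam,P.mean(0).round(1),np.linalg.norm(e,axis=1).round(1),(np.degrees(np.arctan2(e[:,1],e[:,0]))%90).round(1))
rep("bottle68","top",[(108,138),(252,110),(284,255),(140,287)],(265,255),68)
rep("board","top",[(112,20),(345,78),(275,380),(38,318)],(414,213),6)
rep("floor","top",[(143,97),(297,137),(264,293),(103,262)],(414,213),6)
# cap top circle centre (top): 
for cam,c,off in(("top",(192,197),(265,255)),("scene",(201,79),(270,185))): print("cap",cam,atz(cam,*o(c,off),121.5).round(1))
rep("board","scene",[(115,62),(362,75),(308,332),(38,330)],(124,262),4)
rep("floor","scene",[(130,130),(290,135),(282,228),(108,216)],(124,262),6)
rep("lip","scene",[(120,63),(311,66),(285,232),(67,222)],(124,262),35)
# depth lip
C=cloud("top",np.load("top0.npy"));r=C[213:293,414:494].reshape(-1,3)
k=r[(r[:,2]>33)&(r[:,2]<37)];print(len(k),cv2.minAreaRect(k[:,:2].astype(np.float32)))
```

```text
bottle68 top [470.6  61.4] [57.1 57.5 57.  58.9] [10.9 12.4 12.3 12.4]
board top [ 557.7 -243.5] [ 99.2 129.4 100.  128.6] [75.7 75.3 75.2 74.9]
floor top [ 558.1 -247.3] [65.5 66.6 67.2 71.1] [75.1 76.5 79.  75.1]
cap top [469.6  61.2 121.5]
cap scene [469.6  60.  121.5]
board scene [ 554.3 -243.7] [ 99.9 130.9  98.7 137.9] [72.1 74.9 76.1 75.3]
floor scene [ 546.8 -244.4] [62.7 48.1 66.9 44.7] [73.9 80.9 71.3 76.2]
lip scene [ 557.8 -243.1] [73.7 84.4 80.2 81.6] [75.  77.9 73.  73.4]
265 ((556.5867919921875, -243.34002685546875), (86.73052978515625, 84.74754333496094), 75.14103698730469)
```

```bash
cat >> h.py <<'E'
def R(deg):
    c,s=np.cos(np.radians(deg)),np.sin(np.radians(deg));return np.array([[c,s,0],[s,-c,0],[0,0,-1.]])
def st(m=""):
    s=sensors.read_state();r=s["eef_rot"]
    print(m,"t%.1f"%s["t"],"pos",s["eef_pos"].round(1),"yaw%.1f"%np.degrees(np.arctan2(r[1,0],r[0,0])),"F",np.round(s["force"],1),"T",np.round(s["wrist_torque"],2),"w%.1f"%s["grip_width"],"q6 %.2f"%s["q"][5]);return s
E
python3 - <<'E'
from h import *
C=[469.8,60.9]
ctrl.move_ptp([*C,240],R(47)); st("above")
ctrl.gripper_to(62); print(ctrl.tcp_to_tips); st()
p,d=optics.grab_frame("top");cv2.imwrite("pics/top1.png",p[:,:,::-1])
p,d=optics.grab_frame("scene");cv2.imwrite("pics/scene1.png",p[:,:,::-1])
E
```

```text
above t2.4 pos [470.1  60.2 240.1] yaw46.9 F [-0.8 -0.3 -0.2] T [ 0.03 -0.05 -0.01] w85.5 q6 0.70
25.0
 t2.7 pos [469.9  60.6 240. ] yaw47.0 F [0.4 0.2 0.5] T [0.02 0.05 0.01] w62.2 q6 0.70
```

View pics/scene1.png

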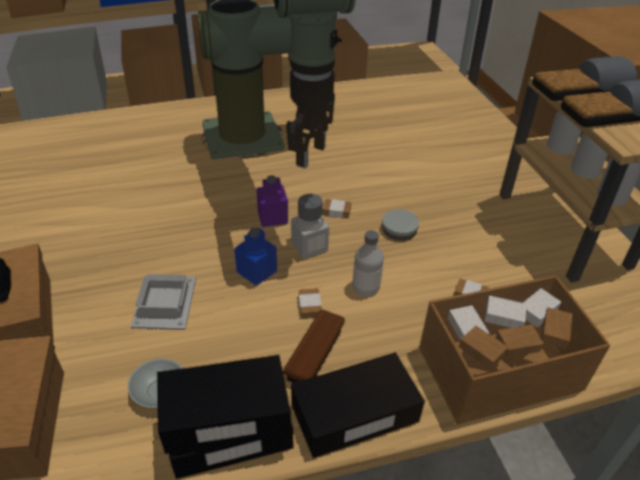

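Run:
```python
from h import *
for z in (205,210,215,220,225,230):
    y=R(47)[:,1]*34
    print(z,proj("scene",[[469.8+y[0],60.9+y[1],z],[469.8-y[0],60.9-y[1],z]]).round(0).tolist())
p=cv2.imread("pics/scene1.png")
cv2.imwrite("pics/c1.png",cv2.resize(p[100:220,250:370],(600,600),interpolation=cv2.INTER_CUBIC))
```

```text
205 [[302.0, 174.0], [319.0, 156.0]]
210 [[302.0, 172.0], [319.0, 154.0]]
215 [[302.0, 169.0], [319.0, 151.0]]
220 [[302.0, 167.0], [319.0, 149.0]]
225 [[302.0, 165.0], [319.0, 147.0]]
230 [[302.0, 162.0], [320.0, 145.0]]
```

View pics/c1.png

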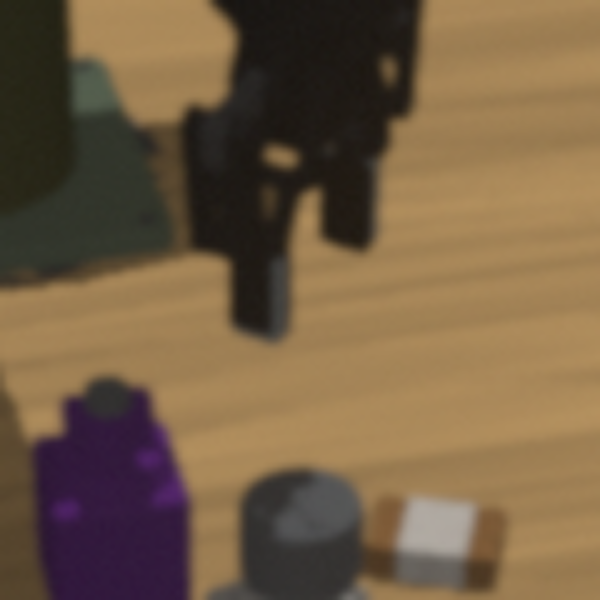

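Run:
```python
from h import *
C=[469.8,60.9]
print(ctrl.move_l([*C,150],R(47)))
print(ctrl.move_l([*C,113],R(47),vel=60,threshold=8)); st("down")
ctrl.gripper_to(30,60); st("grip")
ctrl.move_l([*C,125],R(47),vel=60); st("lift")
p,d=optics.grab_frame("scene");cv2.imwrite("pics/scene2.png",p[:,:,::-1])
```

```text
False
False
down t4.4 pos [469.9  60.9 113. ] yaw47.0 F [0.5 0.2 0.1] T [-0.03 -0.04 -0.  ] w62.1 q6 0.70
grip t4.6 pos [470.2  60.9 113.8] yaw47.0 F [-2.   0.   3.8] T [ 0.07  0.22 -0.04] w46.6 q6 0.70
lift t5.0 pos [469.9  60.9 125.1] yaw47.0 F [ 0.3  0.2 -3.6] T [-0.02  0.    0.  ] w46.7 q6 0.70
```

View pics/scene2.png

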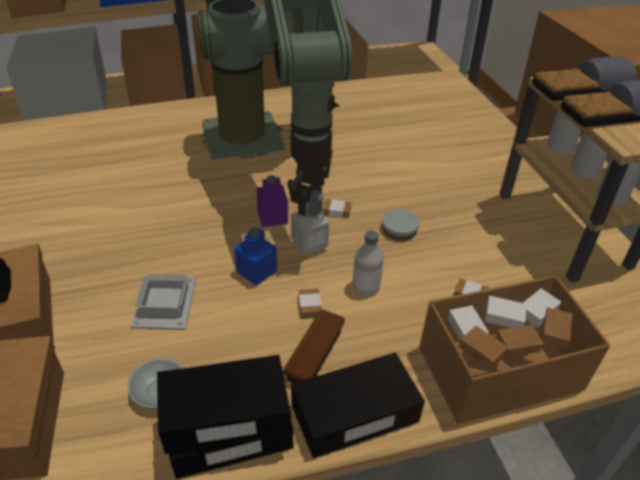

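Run:
```python
from h import *
C=[469.8,60.9];P=[557.2,-243.6]
ctrl.move_l([*C,285],R(47),vel=250)
ctrl.move_l([*P,285],R(20),vel=200)
ctrl.move_l([*P,160],R(20),vel=150);ctrl.hold(0.3); st("over")
for n in("scene","top"):
    p,d=optics.grab_frame(n);cv2.imwrite(f"pics/{n}3.png",p[:,:,::-1]);np.save(n+"3.npy",d)
    f=p[:,:,::-1]
    u,v=(124,222) if n=="scene" else (404,203)
    cv2.imwrite(f"pics/{n}3c.png",cv2.resize(f[v:v+120,u:u+100],(500,600),interpolation=cv2.INTER_CUBIC))
```

```text
over t8.8 pos [ 557.6 -243.9  160.9] yaw20.0 F [ 0.1  0.4 -4.3] T [-0.02  0.03  0.02] w46.8 q6 0.67
```

View pics/scene3c.png

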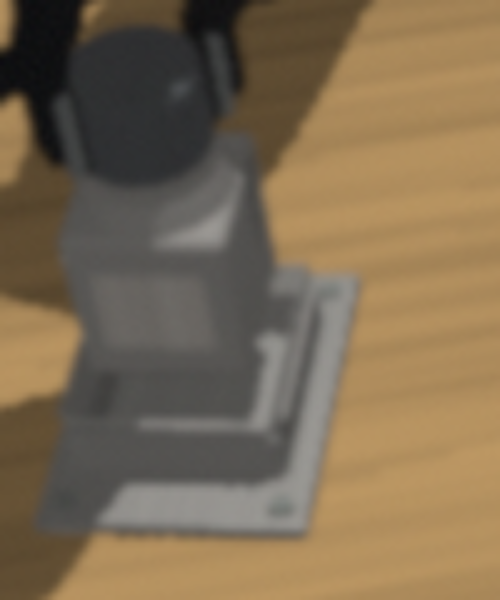

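View pics/top3c.png

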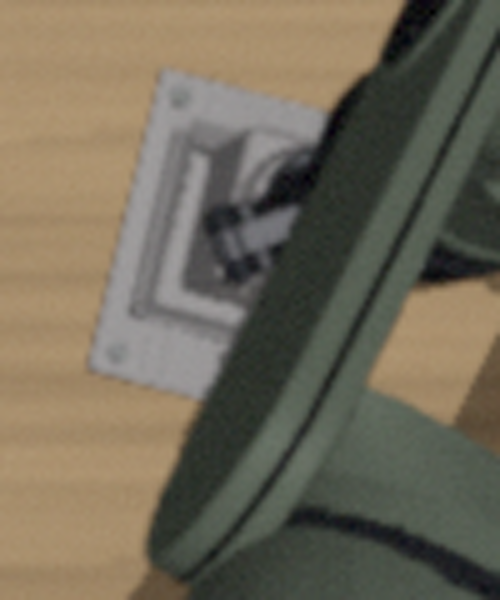

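Run:
```python
from h import *
f=cv2.imread("pics/scene3.png")
u,v=124,222;S=6
I=cv2.resize(f[v:v+100,u:u+100],None,fx=S,fy=S,interpolation=cv2.INTER_CUBIC)
def dr(P,a,col,sx,sy,z):
    c,s=np.cos(np.radians(a)),np.sin(np.radians(a))
    q=[[P[0]+c*x*sx/2-s*y*sy/2,P[1]+s*x*sx/2+c*y*sy/2,z] for x,y in((1,1),(1,-1),(-1,-1),(-1,1))]
    p=(proj("scene",q)-[u,v]+.5)*S-.5
    cv2.polylines(I,[p.round().astype(int)],True,col,1)
P=[557.4,-243.8]
dr(P,-14.8,(0,0,255),60,60,47.5);dr(P,-14.8,(0,0,255),60,60,115.5)
dr([557.2,-243.6],-14.8,(0,255,0),86,86,35);dr([557.2,-243.6],75.2,(255,0,0),130,100,4)
cv2.imwrite("pics/ov3.png",I)
```

```text
(no output)
```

View pics/ov3.png

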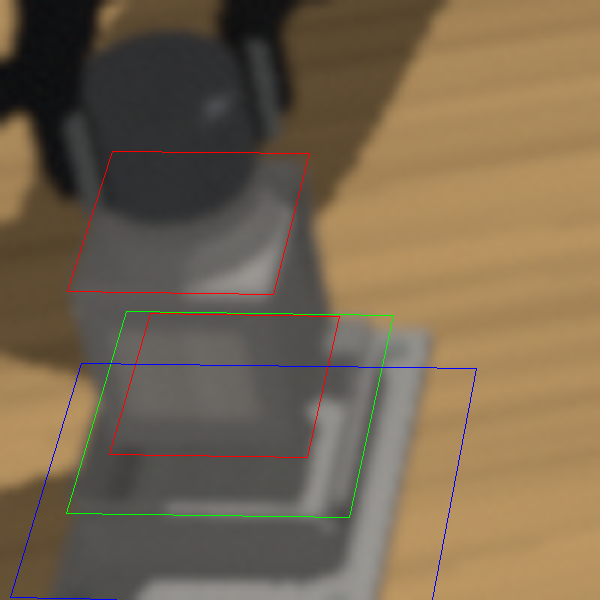

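Run:
```python
from h import *
P=[557.2,-243.6]
for z in (140,130,124):
    r=ctrl.move_l([*P,z],R(20),vel=50,threshold=10); s=st(f"z{z} {r}")
    if r: break
if not r:
    r=ctrl.move_l([*P,116],R(20),vel=25,threshold=5); st(f"floor {r}")
ctrl.hold(0.2);st()
p,d=optics.grab_frame("scene");cv2.imwrite("pics/scene4.png",cv2.resize(p[222:342,104:224,::-1],(600,600),interpolation=cv2.INTER_CUBIC))
```

```text
z140 False t9.5 pos [ 556.9 -243.4  139.3] yaw20.0 F [-0.9 -0.2 -3.7] T [ 0.01 -0.02 -0.02] w46.7 q6 0.67
z130 False t9.8 pos [ 556.8 -243.3  129.3] yaw20.0 F [-0.3  0.1 -4.9] T [-0.02  0.05  0.05] w46.5 q6 0.67
z124 False t10.1 pos [ 556.8 -243.4  123.4] yaw20.0 F [-0.2  0.5 -3.7] T [ 0.02 -0.01  0.04] w46.7 q6 0.67
floor True t10.4 pos [ 558.  -244.1  118.8] yaw20.0 F [-0.  -0.7  5.8] T [ 0.01 -0.03  0.03] w46.7 q6 0.67
 t10.6 pos [ 558.  -244.1  119. ] yaw20.0 F [ 0.5 -0.5  5.1] T [ 0.02 -0.04  0.02] w46.8 q6 0.67
```

View pics/scene4.png

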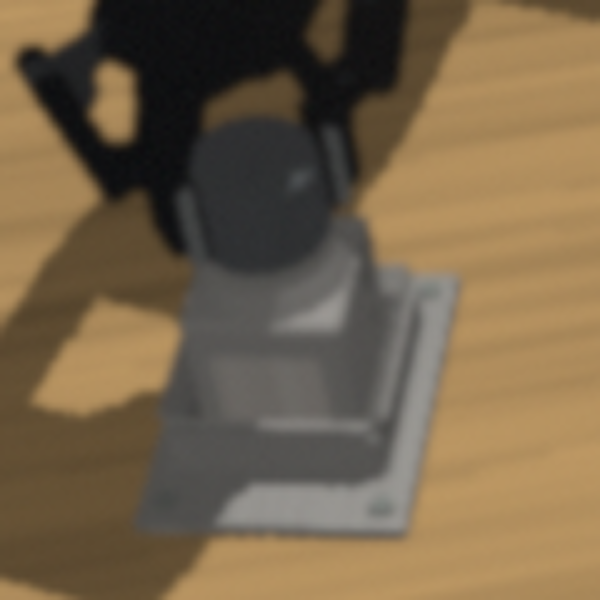

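Run:
```python
from h import *
s=sensors.read_state();P=[557.7,-243.9]
ctrl.gripper_to(30,110); ctrl.hold(0.3); st("regrip")
for z in (117,115,113,112.3):
    ctrl.move_l([*P,z],R(20),vel=15); ctrl.hold(.1); st(f"z{z}")
```

```text
regrip t11.2 pos [ 558.  -244.1  119.1] yaw20.0 F [0.1 0.5 5.5] T [ 0.04 -0.02  0.02] w45.6 q6 0.67
z117 t11.5 pos [ 558.1 -244.1  118.6] yaw20.0 F [-2.4  0.7  5.3] T [0.22 0.33 0.  ] w45.9 q6 0.67
z115 t11.9 pos [ 558.2 -244.2  116.9] yaw20.0 F [-3.2  1.4  7.4] T [ 0.17  0.42 -0.02] w45.8 q6 0.67
z113 t12.3 pos [ 558.2 -244.2  115.2] yaw20.0 F [-2.1  2.   7.4] T [0.3  0.48 0.06] w45.9 q6 0.67
z112.3 t12.6 pos [ 558.3 -244.2  114.6] yaw20.0 F [-3.1  1.7  8.2] T [0.29 0.52 0.02] w45.6 q6 0.67
```

Run:
```python
from h import *
P=[557.5,-243.9]
for z in (111,110,109.3):
    ctrl.move_l([*P,z],R(20),vel=15); ctrl.hold(.1); st(f"z{z}")
```

```text
z111 t13.0 pos [ 558.2 -244.2  113.5] yaw20.0 F [-3.7  1.1  8.7] T [ 0.32  0.47 -0.01] w45.4 q6 0.67
z110 t13.3 pos [ 558.2 -244.2  112.7] yaw20.0 F [-3.4  2.9  9.9] T [0.39 0.55 0.02] w45.9 q6 0.67
z109.3 t13.7 pos [ 558.3 -244.3  112.7] yaw20.0 F [-4.6  2.7 13. ] T [ 0.52  0.75 -0.01] w45.8 q6 0.67
```

Run:
```python
from h import *
P=[557.5,-243.9,109.6]
for a in (30,40,50,60,70,80,90,100,110,115):
    ctrl.move_l(P,R(a),vel=60) if False else ctrl.move_l(P,R(a)); s=st(f"a{a}")
    if abs(s["wrist_torque"][2])>2.5: print("stop");break
ctrl.hold(.2)
p,d=optics.grab_frame("scene");cv2.imwrite("pics/scene5.png",cv2.resize(p[222:342,104:224,::-1],(600,600),interpolation=cv2.INTER_CUBIC))
```

```text
a30 t14.0 pos [ 558.8 -244.4  112.7] yaw30.0 F [-2.7  2.2 10.6] T [0.35 0.41 0.06] w45.9 q6 0.49
a40 t14.3 pos [ 558.7 -244.2  112.7] yaw40.0 F [-2.9  3.1 10.6] T [0.39 0.44 0.09] w46.1 q6 0.32
a50 t14.7 pos [ 558.8 -244.3  112.7] yaw50.0 F [-2.6  3.  10.9] T [0.36 0.45 0.09] w45.5 q6 0.14
a60 t15.0 pos [ 558.7 -244.2  112.6] yaw60.0 F [-3.3  2.3 10.4] T [0.48 0.46 0.06] w45.7 q6 -0.03
a70 t15.3 pos [ 558.7 -244.2  112.6] yaw70.0 F [-2.5  2.7 10.6] T [0.49 0.54 0.06] w45.7 q6 -0.21
a80 t15.6 pos [ 558.7 -244.2  112.6] yaw80.0 F [-2.6  2.1 10.9] T [0.38 0.47 0.1 ] w45.9 q6 -0.38
a90 t16.0 pos [ 558.6 -244.2  112.7] yaw90.0 F [-2.9  2.3 10.4] T [0.48 0.5  0.07] w45.9 q6 -0.55
a100 t16.3 pos [ 558.7 -244.3  112.6] yaw100.0 F [-2.9  2.6 10.9] T [0.36 0.47 0.08] w45.5 q6 -0.73
a110 t16.6 pos [ 558.6 -244.1  112.6] yaw110.0 F [-2.   2.7 10.6] T [0.5  0.56 0.13] w45.7 q6 -0.90
a115 t16.9 pos [ 558.6 -244.2  112.6] yaw115.0 F [-2.5  2.5 10.4] T [0.35 0.54 0.14] w46.0 q6 -0.99
```

View pics/scene5.png

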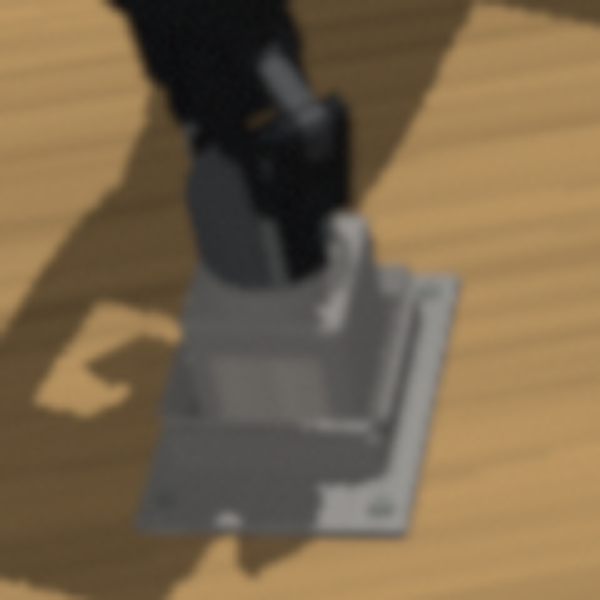

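Run:
```python
from h import *
P=[558.0,-244.0]
for z in (114,119,124,130,140):
    ctrl.move_l([*P,z],R(115),vel=30); s=st(f"z{z}")
p,d=optics.grab_frame("scene");cv2.imwrite("pics/scene6.png",cv2.resize(p[222:342,104:224,::-1],(600,600),interpolation=cv2.INTER_CUBIC))
```

```text
z114 t17.4 pos [ 558.6 -244.2  116.3] yaw115.0 F [-2.8  1.4  8.9] T [0.31 0.52 0.06] w45.5 q6 -0.99
z119 t17.7 pos [ 558.5 -244.2  120.3] yaw115.0 F [-0.8  2.6  5.4] T [0.21 0.26 0.04] w46.0 q6 -0.99
z124 t18.1 pos [ 557.9 -244.   123.7] yaw115.0 F [ 0.5 -0.5 -0.4] T [-0.   -0.01 -0.02] w45.9 q6 -0.99
z130 t18.4 pos [ 558.2 -244.1  130.3] yaw115.0 F [ 0.6 -0.6 -0.7] T [ 0.02  0.01 -0.04] w45.8 q6 -0.99
z140 t18.9 pos [ 558.2 -244.1  140.4] yaw115.0 F [-0.6  0.  -0.3] T [-0.02  0.03 -0.01] w46.0 q6 -0.99
```

View pics/scene6.png

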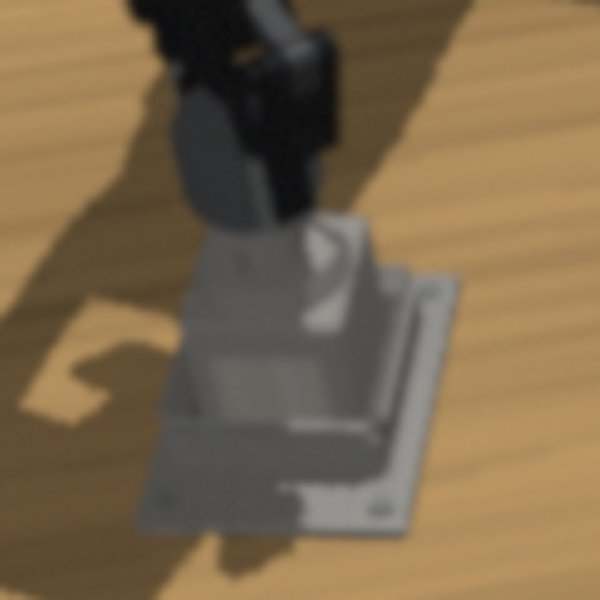

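Run:
```python
from h import *
ctrl.move_l([558.0,-244.0,170],R(115),vel=50);ctrl.hold(.6); st()
p,d=optics.grab_frame("scene");cv2.imwrite("pics/scene7.png",cv2.resize(p[202:342,104:224,::-1],(514,600),interpolation=cv2.INTER_CUBIC))
```

```text
t20.3 pos [ 558.  -244.   169.9] yaw115.0 F [ 0.2 -0.6 -0.7] T [-0.    0.01 -0.01] w46.4 q6 -0.99
```

View pics/scene7.png

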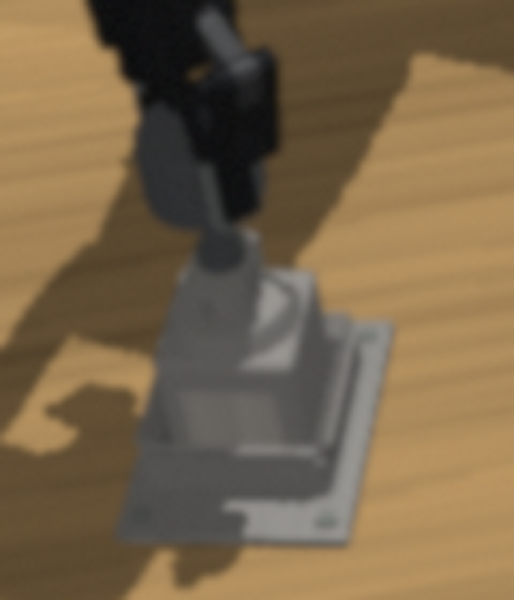

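The open neck with its dark stopper shows at (220,250) in the crop. The gripped cap hangs clear above it, and the bottle is still seated.

Run:
```python
from h import *
ctrl.finish_job(); st()
```

```text
the job is handed in; nothing more can be done
the job is handed in; nothing more can be done
```

I carried the white bottle by its cap into the pocket, then pressed the cap down and turned it about 95° anticlockwise. I lifted the cap off and handed the job in while still holding it about 51 mm above its closed place. The system reports no verdict.

**Seating:** floor contact came at tool height 119 mm, which is the height expected for a fully seated bottle. The tool settled within about 1 mm of the measured pocket centre.

**Pressing and turning:** the press took about 6 mm of travel, and the force rose to 13 N at the stop. The twist met only about 0.1 N·m, and the picture showed the bottle had not turned with it.

**Lifting off:** the force on the tool was about −0.5 N, so it carried the cap only and not the bottle, which weighs about 3.6 N. The last picture showed the bottle upright in the pocket with its neck open and the cap clear above it. Grip width was 46.4 mm.

**Not fully confirmed:**
- **Arm lag:** while pressing, the arm stopped about 2–3 mm short of each commanded height, so I commanded deeper until the force showed the stop.
- **Overlay:** before insertion, the projected bottle outline matched the picture only to about 2 mm.
- **Other goods:** I did not measure them again afterwards. No force reading suggested a touch.
- **After hand-in:** a final state read was refused, so my last numbers are from just before.

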